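Straighten a row of food tins against the rail with a pusher

ROBOT

A 6-joint arm with a two-finger parallel gripper is mounted at the origin on a cart in front of the work surface, level with it; the furniture and walls round the work are solid. World frame = base frame: x ahead of the robot, y to its left, z up, the work surface at z = 0. Lengths are in m, angles in rad, forces in N, time in s.
With the tool pointing down it reaches from about 0.25 to 0.775 m from the base axis. Payload 8.9 kg.
Tool frame: the origin (TCP) lies midway between the tips of the shut fingers; the grasp point (between the pads) lies 19 mm behind it; z points along the fingers, y is the line along which they close (so a half turn about z gives the same grasp; the last joint's range is limited). The gripper opens to 85 mm and grips with 20 to 120 N. Pads are 22 mm wide; open, the fingers measure 114 mm over their backs; the gripper's body (76 mm by 85 mm) begins 54 mm behind the grasp point. The pads swing forward as they close: fully open they stand 13 mm farther back than shut.
Start: joints at [-1.456, 0.291, -0.153, 1.127, 0, 1.431], TCP at [0.132, -0.508, 0.231] pointing down, gripper open.
Joint ranges: [-2.52, 2.52], [-0.91, 1.74], [-1.3, 1.37], [-1.96, 2.02], [-1.52, 1.47], [-3.14, 3.14]. Speed limits (rad/s): [2.22, 2.22, 2.79, 3.14, 3.14, 3.14].

INTERFACE

Orientations are given as a unit quaternion [x, y, z, w].
In Python, from plant import bot gives the robot as it stands. Calls block until the motion is done:
- bot.movep(position, orientation): joint-space move of the TCP to a pose.
- bot.move_l(position, ori=None, vel=0.15): straight line of the TCP; ori=None keeps the orientation; vel is the mean speed in m/s.
- bot.goto_joints(angles): joint-space move.
- bot.gripper_open() and bot.grab(): open the fingers fully, or close them until they stop; the grip force is fixed at half the most.
- bot.wait(seconds).
- bot.ik(position, orientation): joint angles nearest the present ones, or None.
- bot.read_camera(name): name is "scene" or "top" or "wrist"; returns a dict with "color" (480x640x3 uint8, red, green, blue), "range_z" (480x640 float32, m along the optical axis (not along the pixel's ray), 0 where there is no reading), "K" (3x3 intrinsics, pixels), "dist" ([k1, k2, p1, p2, k3] as OpenCV has them; the pictures are not rectified), "R" (3x3) and "t" (3): a world point X has camera coordinates R X + t. Camera axes: x right, y down, z forward; pixel columns grow to the right and rows downward; lengths in m; the calibration is good to about 2 mm. A picture is of the moment at which its call begins.
A pose or a line that the arm cannot do raises bot.Unreachable and nothing moves.
- bot.job_done(): hands the job in; it is judged then, once.
Readings, each from a call of its own:
- bot.current_time_s(): time.
- bot.current_qpos(): joint angles.
- bot.current_joint_vel(): joint speeds.
- bot.current_joint_efforts(): joint torques, N m.
- bot.current_ee_pos(): TCP position.
- bot.current_orientation(): TCP orientation.
- bot.current_force(): force on the tool from outside, world axes, zero at the start.
- bot.current_moment(): the same for the moment, N m.
- bot.current_gripper_width(): finger opening in m.
- bot.current_gripper_force(): force on a finger pad.
Only numpy, scipy, OpenCV 4.12 (cv2) and the standard library are available. Lean on these libraries where they do the work, as an engineer would, in place of code of your own. Each camera call takes 0.05 s, during which the arm holds its last target. There are 200 camera calls.

TASK

Tidy the untidy row of four food tins: take the wooden pusher by its upright handle and slide all four tins back with its straightedge until the whole row is nipped between the straightedge and the low rail, leaning on it for a moment with a gentle push of roughly 15 N in all (each tin must feel it, none more than 5 N, as they dent). Then draw the pusher back at least three centimetres clear of the row and leave it standing on the worktop. Touch the tins only with the pusher, keep them upright and flush against the rail, and leave everything else alone.

Things in the scene. Friction and masses are not known exactly. Their poses are not given: they have to be found in the camera images.
- rail: low light-wood rail standing on the worktop beyond the row of cans, screwed down: 20 mm deep, 290 mm long, 34 mm high, two small steel angle brackets behind it. Origin under its middle; its x points away from the row, its y along the rail, z up. The straight front face that the cans belong against is at x = -10 mm in this frame. Rigid: it does not give.
- pusher: loose wooden pusher, 0.39 kg, standing on a flat base 90 mm wide and 16 mm thick (x = -50 to +35 mm). Origin at the underside straight below the upright handle; x points forward, z up. In front, on a steel stem, sits a swivelling straightedge: a bar 250 mm long, 22 mm high, lower side 13.5 mm above the underside, turning freely to 0.12 rad either way to lie flat on what it presses.
- stem_root (a point): front of the pusher's base, 35 mm ahead of the handle's centre and 8 mm above the underside, where the stem comes out. The stem is clamped at a different length each time (not reported, fixed under a gentle push): the straightedge's front face is 23 to 41 mm ahead of this point, that is 58 to 76 mm ahead of the handle's centre.
- handle_top (a point): middle of the top of the pusher's handle, a square upright wooden post 26 x 26 mm whose faces are square to the pusher's x and y, 90 mm above its underside; bare from 23 mm up: grip it here. Axes as the pusher.
- can_a: one of four equal small food tins with a bare metal lid, a cream label and a red band at the foot: upright cylinder 57.4 mm in diameter (57 or 58 outside), 72 mm high, 0.09 to 0.16 kg, standing in an untidy row in front of the rail, neighbours about 62 mm apart along it, each 8 to 42 mm short of it. Origin under its middle; z up; its heading means nothing.
- can_b: one of four equal small food tins with a bare metal lid, a cream label and a red band at the foot: upright cylinder 57.4 mm in diameter (57 or 58 outside), 72 mm high, 0.09 to 0.16 kg, standing in an untidy row in front of the rail, neighbours about 62 mm apart along it, each 8 to 42 mm short of it. Origin under its middle; z up; its heading means nothing.
- can_c: one of four equal small food tins with a bare metal lid, a cream label and a red band at the foot: upright cylinder 57.4 mm in diameter (57 or 58 outside), 72 mm high, 0.09 to 0.16 kg, standing in an untidy row in front of the rail, neighbours about 62 mm apart along it, each 8 to 42 mm short of it. Origin under its middle; z up; its heading means nothing.
- can_d: one of four equal small food tins with a bare metal lid, a cream label and a red band at the foot: upright cylinder 57.4 mm in diameter (57 or 58 outside), 72 mm high, 0.09 to 0.16 kg, standing in an untidy row in front of the rail, neighbours about 62 mm apart along it, each 8 to 42 mm short of it. Origin under its middle; z up; its heading means nothing.
- tub_1: white yoghurt tub, 72 x 71 x 71 mm, bystander; origin under its middle
- glass_1: drinking glass, 78 mm across, 92 mm high, bystander; origin under its middle
- butter: yellow wrapped block of butter, 73 x 102 x 37 mm, bystander; origin under its middle
Not all that is in view belongs to the job. What is shaped like the can_c but blue, green or pink is not meant.

How it is judged:
On the way:
1. all four cans are nipped at the same time between the straightedge and the rail, each with more than 0.8 N at both, for 0.2 s (contact force between each of can_a, can_b, can_c, can_d and rail above 0.8 N and contact force between each of can_a, can_b, can_c, can_d and pusher above 0.8 N), for 0.2 s.
At the end, for the whole second after the job is handed in: All four cans stand upright (0.05 rad) and still against the rail, none more than 3 mm off it, within 140 mm of its middle; the pusher stands upright and still on the worktop, drawn back so that its handle's middle is at least 150 mm from the rail's mid plane (x of can_a in the frame of rail between -0.0417 and -0.03 m and y of can_a in the frame of rail between -0.14 and 0.14 m and angle between each of can_a, can_b, can_c, can_d, pusher's own z axis and vertical below 0.05 rad and linear speed of each of can_a, can_b, can_c, can_d, pusher below 0.01 m/s and x of can_b in the frame of rail between -0.0417 and -0.03 m and y of can_b in the frame of rail between -0.14 and 0.14 m and x of can_c in the frame of rail between -0.0417 and -0.03 m and y of can_c in the frame of rail between -0.14 and 0.14 m and x of can_d in the frame of rail between -0.0417 and -0.03 m and y of can_d in the frame of rail between -0.14 and 0.14 m and height (world z) of pusher between -0.005 and 0.005 m and x of pusher in the frame of rail below -0.15 m); the robot touches nothing.
It fails at once if the pusher pressed on a single can with more than 5 N (contact force between any of can_a, can_b, can_c, can_d and pusher above 5 N).
It fails at once if a can was squeezed against the rail with more than 5 N (contact force between any of can_a, can_b, can_c, can_d and rail above 5 N).
It fails at once if the hand or arm touched a can instead of the pusher doing so (contact force between any of can_a, can_b, can_c, can_d and the fingers above 0.3 N or contact force between any of can_a, can_b, can_c, can_d and the arm above 0.3 N).
It fails at once if a can was tipped by more than 0.3 rad (angle between any of can_a, can_b, can_c, can_d's own z axis and vertical above 0.3 rad).
It fails at once if a bystander was shifted by more than 20 mm (distance of any of tub_1, glass_1, butter from where it was at the start of the episode above 0.02 m).
It also fails if it takes over 62 s, if anything falls off the work surface, if the arm or the gripper's body presses on something with over 40 N, if the wrist force passes 120 N, or if a joint passes its speed limit or range.

## Working session

There is one attempt and no reset: what is moved stays moved. The work goes in short steps, each a Python script; the robot and the scene stay as the last script left them, time stands still between calls to the robot, and variables do not carry over. Pictures are saved under pics/ and viewed, at most 10 in all, crops included, and the job is handed in when it is done.

```bash
mkdir -p pics; ls
python3 - <<'E'
from plant import bot
import cv2,numpy as np
for n in ["scene","top","wrist"]:
    c=bot.read_camera(n); np.savez(f"{n}0.npz",**c)
    cv2.imwrite(f"pics/{n}0.png",c["color"][:,:,::-1])
    print(n,c["K"].tolist(),c["dist"],(-c["R"].T@c["t"]).round(3),c["R"][2].round(2),(c["range_z"]>0).mean())
print(bot.current_time_s(),bot.current_force(),bot.current_orientation())
E
```

```text
pics
scene [[580.3403328774816, 0.0, 308.501350614548], [0.0, 580.3403328774816, 233.4222288733838], [0.0, 0.0, 1.0]] [0.03371853 0.         0.         0.         0.        ] [-0.27   0.556  1.186] [ 0.56 -0.32 -0.76] 0.99611328125
top [[438.6183432868287, 0.0, 319.8519625828119], [0.0, 438.6183432868287, 233.27789459898537], [0.0, 0.0, 1.0]] [-0.06669117  0.          0.          0.          0.        ] [0.442 0.069 1.212] [ 0.1   0.02 -1.  ] 0.9959765625
wrist [[345.359170011706, 0.0, 325.10182396395857], [0.0, 345.359170011706, 242.7358637593264], [0.0, 0.0, 1.0]] [-0.00385142  0.          0.          0.          0.        ] [ 0.209 -0.488  0.374] [-0.3  -0.07 -0.95] 0.995927734375
0.15 [-0.13549085  0.41089171  0.54030033] [ 9.91960366e-01  1.26547925e-01 -1.41280765e-05 -5.04070931e-04]
```

View pics/top0.png

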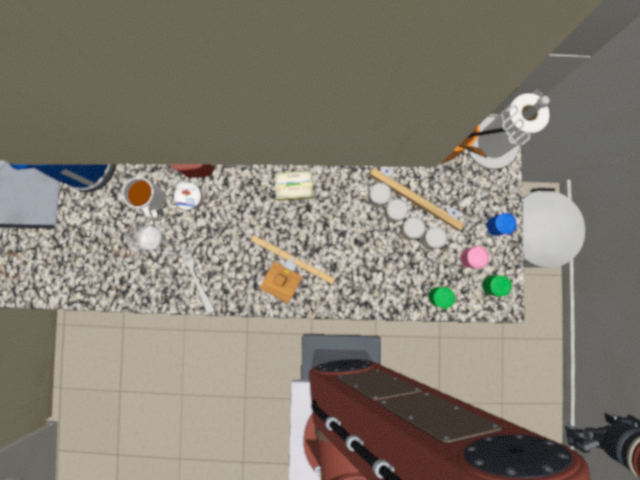

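View pics/scene0.png

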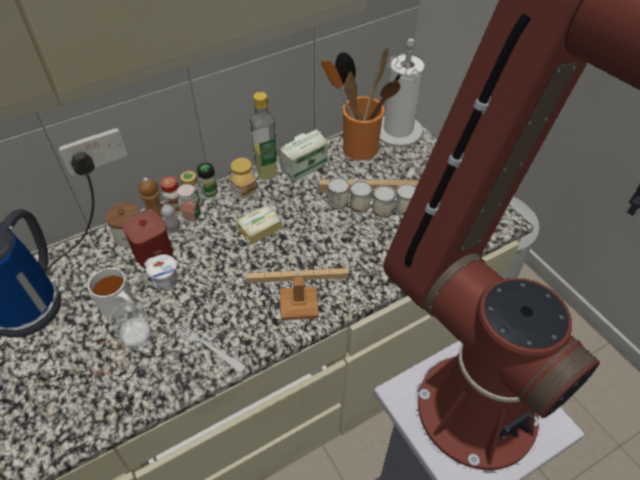

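The top view shows the pusher: handle at about (281,281), straightedge from (252,238) to (332,280). The cans' lids are at (380,193), (397,209), (414,228) and (436,238), and the rail runs (374,172)–(461,227). The blue, pink and green tins are decoys, and the wall cupboard overhangs the row.

```bash
cat > h.py <<'E'
import numpy as np, cv2
def rays(c,px):
    n=cv2.undistortPoints(np.asarray(px,float).reshape(-1,1,2),c["K"],c["dist"])[:,0]
    d=np.c_[n,np.ones(len(n))]@c["R"]; o=-c["R"].T@c["t"]; return o,d
def plane(c,px,z):
    o,d=rays(c,px); return o+d*((z-o[2])/d[:,2])[:,None]
def cloud(c):
    v,u=np.mgrid[0:480,0:640]; o,d=rays(c,np.c_[u.ravel(),v.ravel()])
    return (o+d*c["range_z"].reshape(-1,1)).reshape(480,640,3)
def twoview(c1,p1,c2,p2):
    o1,d1=rays(c1,p1);o2,d2=rays(c2,p2);A=np.c_[d1[0],-d2[0]]
    s=np.linalg.lstsq(A,o2-o1,rcond=None)[0];a=o1+s[0]*d1[0];b=o2+s[1]*d2[0]
    return (a+b)/2,np.linalg.norm(a-b)
E
python3 - <<'E'
from h import *
for n in ["top","scene"]:
    c=dict(np.load(n+"0.npz")); P=cloud(c); hsv=cv2.cvtColor(c["color"],cv2.COLOR_RGB2HSV)
    Z=P[...,2]; ok=c["range_z"]>0
    tbl=ok&(abs(Z)<.02)&(P[...,0]>.2)&(P[...,0]<.6)&(abs(P[...,1])<.3)
    print(n,"table z",np.median(Z[tbl]),Z[tbl].std())
    wood=(hsv[...,0]>5)&(hsv[...,0]<22)&(hsv[...,1]>80)&ok&(P[...,0]>.2)&(P[...,0]<.75)&(P[...,1]<.3)&(P[...,1]>-.4)&(Z>.006)&(Z<.12)
    k,lab,st,ce=cv2.connectedComponentsWithStats(wood.astype(np.uint8))
    for i in range(1,k):
        if st[i,4]<25: continue
        Q=P[lab==i]; r=cv2.minAreaRect(Q[:,:2].astype(np.float32)*1000)
        print("wood",st[i].tolist(),hsv[lab==i].mean(0).round(),Q.mean(0).round(3),Q[:,2].max().round(3),[np.round(x,1) for x in r], Q[Q[:,2]>.075].mean(0).round(4))
    lid=ok&(abs(Z-.072)<.012)&(hsv[...,1]<70)&(P[...,0]>.4)&(P[...,0]<.8)&(P[...,1]<.0)&(P[...,1]>-.5)
    k,lab,st,ce=cv2.connectedComponentsWithStats(lid.astype(np.uint8))
    for i in range(1,k):
        if st[i,4]<40: continue
        Q=P[lab==i]; print("lid",st[i].tolist(),np.median(Q,0).round(4),((Q.max(0)+Q.min(0))/2).round(4),np.ptp(Q,0).round(3))
    if n=="top":
        up=P[ok&(Z>.3)&(P[...,0]>.4)&(abs(P[...,1])<.5)]; print("cupboard z",np.percentile(up[:,2],[1,50,99]),"x min",np.percentile(up[:,0],[1,5]))
    cr=c["color"][150:310,230:480] if n=="top" else c["color"][160:330,230:430]
    cv2.imwrite(f"pics/{n}_crop.png",cv2.resize(cr[:,:,::-1],None,fx=3.2,fy=3.2,interpolation=cv2.INTER_CUBIC))
E
```

```text
top table z 0.0007310010592088689 0.004106906683536797
wood [370, 169, 93, 61, 861] [ 18. 102. 192.] [ 0.654 -0.169  0.033] 0.041 [array([ 659.8, -171.2]), array([289.5,  29.1]), np.float64(58.9)] [nan nan nan]
wood [251, 236, 40, 23, 221] [ 19.  94. 218.] [0.513 0.223 0.036] 0.042 [array([512.9, 224.2]), array([116. ,  15.8]), np.float64(63.7)] [nan nan nan]
wood [295, 259, 40, 25, 221] [ 19.  95. 217.] [0.453 0.104 0.036] 0.043 [array([453.3, 105.4]), array([116.4,  15.3]), np.float64(63.1)] [nan nan nan]
wood [259, 262, 43, 41, 997] [ 16. 150. 193.] [0.421 0.195 0.026] 0.096 [array([420.6, 196.5]), array([90.4, 84.7]), np.float64(63.3)] [0.4272 0.1921 0.0897]
lid [485, 144, 24, 11, 78] [ 0.7843 -0.3694  0.072 ] [ 0.7891 -0.3777  0.0722] [0.022 0.058 0.023]
lid [369, 183, 22, 22, 376] [ 0.6616 -0.0647  0.0701] [ 0.6616 -0.0644  0.0691] [0.055 0.055 0.018]
lid [386, 198, 23, 22, 375] [ 0.6205 -0.1102  0.0699] [ 0.6216 -0.1099  0.0697] [0.056 0.057 0.017]
lid [403, 217, 22, 22, 384] [ 0.5737 -0.1549  0.0701] [ 0.5728 -0.1539  0.0687] [0.055 0.057 0.017]
lid [425, 227, 23, 22, 392] [ 
[... 642 characters left out ...]
(63.3)] [0.4228 0.1909 0.0879]
lid [393, 115, 23, 13, 120] [ 0.7852 -0.3744  0.072 ] [ 0.7873 -0.385   0.072 ] [0.025 0.074 0.024]
lid [293, 160, 10, 8, 40] [ 0.7943 -0.0081  0.068 ] [ 0.7952 -0.0166  0.072 ] [0.009 0.033 0.023]
lid [328, 177, 21, 19, 306] [ 0.659  -0.0675  0.0691] [ 0.6629 -0.0682  0.0696] [0.063 0.06  0.019]
lid [350, 181, 22, 19, 307] [ 0.6173 -0.1125  0.069 ] [ 0.6191 -0.1124  0.0692] [0.062 0.058 0.018]
lid [396, 183, 20, 19, 251] [ 0.5509 -0.2094  0.0695] [ 0.5494 -0.2146  0.0689] [0.055 0.06  0.018]
lid [374, 185, 22, 19, 316] [ 0.5711 -0.1563  0.0689] [ 0.5713 -0.157   0.069 ] [0.061 0.06  0.018]<stdin>:12: RuntimeWarning: Mean of empty slice.
  ret = um.true_divide(
```

View pics/top_crop.png

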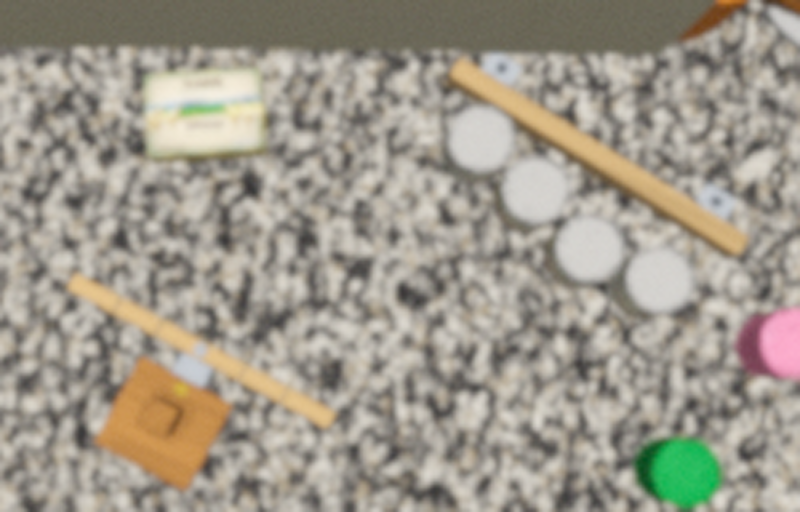

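The crop agrees with the masks: pusher heading about -27°, rail heading about -31°. Next I move over the pusher and look from near.

```bash
cat >> h.py <<'E'
def quat(a): return [np.cos(a/2),np.sin(a/2),0,0]
E
python3 - <<'E'
from h import *
from plant import bot
c=dict(np.load("scene0.npz"));P=cloud(c);m=(P[...,2]>.3)&(P[...,0]>.5)&(P[...,0]<.66)&(P[...,1]>-.1)
print("cupboard scene z",np.percentile(P[m][:,2],[1,10,50]) if m.any() else None)
for a in (-26.7,153.3):
    for p in ([.427,.192,.2],[.427,.192,.027],[.545,-.102,.027]): print(a,p,np.round(bot.ik(p,quat(np.radians(a))),2))
a=np.radians(-26.7)
bot.movep([.427,.192,.2],quat(a))
c=bot.read_camera("wrist");np.savez("wrist1.npz",**c);cv2.imwrite("pics/wrist1.png",c["color"][:,:,::-1])
print(bot.current_time_s(),bot.current_force(),bot.current_ee_pos(),-c["R"].T@c["t"])
E
```

```text
cupboard scene z [0.59458843 0.60632628 0.67217105]
-26.7 [0.427, 0.192, 0.2] [ 0.27  0.21 -0.35  1.01  0.   -2.41]
-26.7 [0.427, 0.192, 0.027] [ 0.27  0.42 -0.59  0.56  0.   -2.41]
-26.7 [0.545, -0.102, 0.027] [-0.32  0.54 -0.36  0.67  0.   -2.99]
153.3 [0.427, 0.192, 0.2] [ 0.27  0.21 -0.35  1.01  0.    0.73]
153.3 [0.427, 0.192, 0.027] [ 0.27  0.42 -0.59  0.56  0.    0.73]
153.3 [0.545, -0.102, 0.027] [-0.32  0.54 -0.36  0.67  0.    0.15]
3.4083 [ 0.38221997  0.54021263 -0.19067664] [0.42721383 0.19169799 0.20002492] [0.49835502 0.15681328 0.34346437]
```

View pics/wrist1.png

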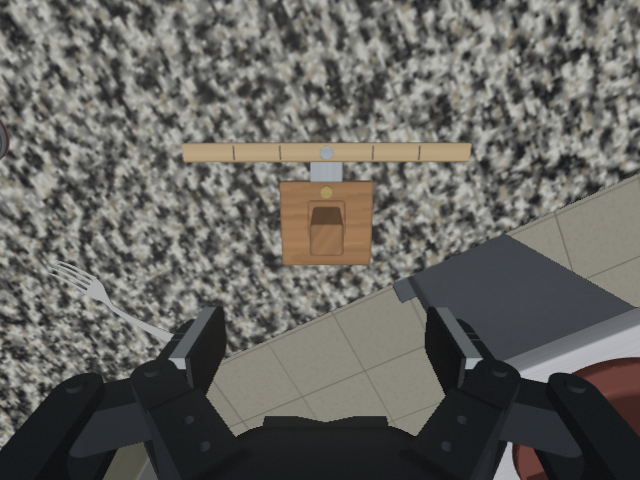

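The near view shows the pusher square to the tool: bar (182–471, 143–162), base (280–373, 181–265), handle top around (326,240). Next I fit heading, centre and stem length from this view, and fit the cans and rail from the top view.

Run:
```python
from h import *
c=dict(np.load("wrist1.npz"));P=cloud(c);Z=P[...,2];hsv=cv2.cvtColor(c["color"],cv2.COLOR_RGB2HSV)
w=(hsv[...,0]>5)&(hsv[...,0]<24)&(hsv[...,1]>70)&(c["range_z"]>0)
roi=np.zeros(w.shape,bool);roi[130:275,170:480]=1;w&=roi
def rect(m,z,name):
    k,l,s,_=cv2.connectedComponentsWithStats(m.astype(np.uint8));i=1+np.argmax(s[1:,4]);v,u=np.where(l==i)
    h=cv2.convexHull(np.c_[u,v].astype(np.int32))[:,0]
    X=plane(c,h,z)[:,:2]*1000; r=cv2.minAreaRect(X.astype(np.float32)); print(name,s[i].tolist(),"z",np.median(Z[l==i]).round(4),[np.round(q,1) for q in r]); return r
ht=rect(w&(abs(Z-.09)<.006),.09,"handle");ba=rect(w&(abs(Z-.016)<.005),.016,"base")
br=rect(w&(abs(Z-.0355)<.006)&(np.arange(480)[:,None]<170),.0355,"bar")
a=np.radians(-26.7);n=np.array([np.cos(a),np.sin(a)]);t=np.array([-n[1],n[0]])
for r in (ba,br): d=np.array(r[0])-ht[0];print("rel handle",d@n,d@t)
# two-view height of handle top: wrist vs top camera
# cans / rail from top and scene
L={}
for nme in ("top","scene"):
    c=dict(np.load(nme+"0.npz"));P=cloud(c);Z=P[...,2];hsv=cv2.cvtColor(c["color"],cv2.COLOR_RGB2HSV)
    lid=(abs(Z-.072)<.012)&(hsv[...,1]<70)&(P[...,0]>.5)&(P[...,0]<.7)&(P[...,1]<0)&(P[...,1]>-.26)
    k,l,s,_=cv2.connectedComponentsWithStats(lid.astype(np.uint8));C=[]
    for i in range(1,k):
        if s[i,4]<150: continue
        v,u=np.where(l==i);(x,y),r=cv2.minEnclosingCircle(plane(c,np.c_[u,v],.072)[:,:2].astype(np.float32)*1000)
        C.append((x,y,r,u.mean(),v.mean()))
    L[nme]=(c,sorted(C)); print(nme,np.round(sorted(C),1).tolist())
for p,q in zip(L["top"][1],L["scene"][1]): X,e=twoview(L["top"][0],p[3:],L["scene"][0],q[3:]);print("lid 2view",X.round(4),e.round(4))
c=L["top"][0];P=cloud(c);Z=P[...,2];hsv=cv2.cvtColor(c["color"],cv2.COLOR_RGB2HSV)
m=(hsv[...,0]>5)&(hsv[...,0]<24)&(hsv[...,1]>70)&(abs(Z-.034)<.008)&(P[...,0]>.55)&(P[...,0]<.76)&(P[...,1]<0)&(P[...,1]>-.32)
r=rect(m,.034,"rail")
a=np.radians(r[2]-90);n=np.array([np.cos(a),np.sin(a)]);t=np.array([-n[1],n[0]])
print("cans in rail",[np.round([(np.array(p[:2])-r[0])@n,(np.array(p[:2])-r[0])@t],1).tolist() for p in L["top"][1]])
```

```text
handle [310, 222, 34, 34, 1106] z 0.0905 [array([428. , 191.4]), array([25.6, 26.5]), np.float64(63.3)]
base [280, 181, 94, 84, 5484] z 0.0167 [array([421.1, 195. ]), array([89.2, 83.8]), np.float64(63.3)]
bar [182, 142, 289, 20, 5054] z 0.0361 [array([483.6, 163.8]), array([247.9,  15.9]), np.float64(63.3)]
rel handle -7.839704914369322 0.08201103944347705
rel handle 61.98825195494262 0.3326910906869161
top [[547.3, -212.4, 30.1, 435.9, 237.2], [573.1, -154.3, 29.3, 413.7, 227.2], [619.9, -109.7, 29.4, 396.8, 208.9], [661.6, -63.4, 29.6, 379.6, 193.1]]
scene [[545.5, -209.7, 34.1, 405.2, 191.4], [570.5, -152.1, 34.0, 384.0, 194.1], [613.5, -110.6, 35.1, 360.7, 189.3], [657.0, -62.4, 35.4, 338.1, 185.9]]
lid 2view [ 0.5492 -0.2116  0.07  ] 0.0032
lid 2view [ 0.5731 -0.1561  0.067 ] 0.0025
lid 2view [ 0.6201 -0.1119  0.0669] 0.0035
lid 2view [ 0.6611 -0.0657  0.068 ] 0.0031
rail [370, 168, 94, 62, 800] z 0.0345 [array([ 656.2, -168.2]), array([289.3,  23. ]), np.float64(58.7)]
cans in rail [[-70.2, -94.3], [-78.2, -31.2], [-61.4, 31.2], [-49.7, 92.4]]
```

```bash
cat >> h.py <<'E'
RA=np.radians(-31.2); RN=np.array([np.cos(RA),np.sin(RA)]); RT=np.array([-RN[1],RN[0]]); RC=np.array([.6562,-.1682]); Z0=.030
def rp(x,y,dz): return list(RC+x*RN+y*RT)+[Z0+dz]
def railx(p): return (np.array(p[:2])-RC)@RN
E
python3 - <<'E'
from h import *
from plant import bot
q=quat(np.radians(153.3));h=[.428,.1914]
bot.movep(h+[.2],q); bot.move_l(h+[.11],vel=.2); bot.move_l(h+[Z0],vel=.08)
bot.grab(); print(bot.current_gripper_width(),bot.current_gripper_force(),bot.current_ee_pos(),bot.current_force())
bot.move_l(h+[Z0+.012],vel=.05); bot.wait(.3); print("lifted",bot.current_force(),bot.current_time_s())
bot.move_l(rp(-.225,0,.012),ori=quat(RA+np.pi),vel=.1)
bot.move_l(rp(-.225,0,.0015),vel=.03); bot.wait(.3)
print(bot.current_ee_pos(),railx(bot.current_ee_pos()),bot.current_force(),bot.current_moment(),bot.current_time_s())
for n in("top","wrist"):
    c=bot.read_camera(n);np.savez(n+"2.npz",**c);cv2.imwrite(f"pics/{n}2.png",c["color"][:,:,::-1])
c=bot.read_camera("scene");cv2.imwrite("pics/scene2.png",cv2.resize(c["color"][140:320,220:460,::-1],None,fx=3.3,fy=3.3,interpolation=cv2.INTER_CUBIC))
E
```

```text
0.025350511205208138 50.680055022239685 [0.42794711 0.19131814 0.03006247] [-0.01336963 -2.01143418  2.63725279]
lifted [ 0.34326443  0.2070725  -3.75053486] 9.075
[ 0.46388449 -0.05168899  0.03162935] -0.2248556598799266 [ 0.03895204 -0.04482448 -3.42029015] [0.07363278 0.00070546 0.04535397] 12.4833
```

View pics/wrist2.png

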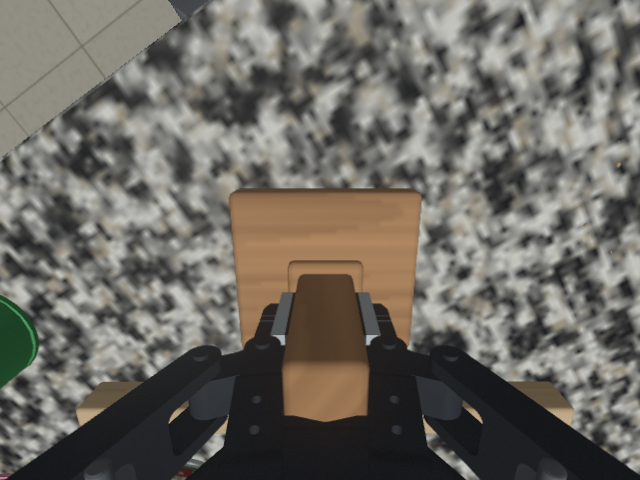

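View pics/scene2.png

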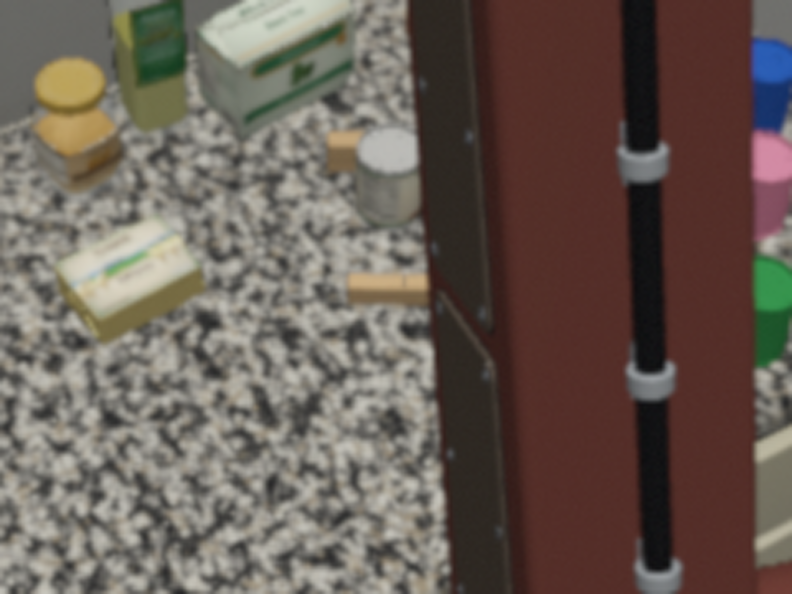

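The grip is clean: the handle sits square between the pads, the bar ends are level and nothing is near. The wrist force along the push is near zero, so I push slowly with force feedback.

Run:
```python
from h import *
from plant import bot
F0=np.array(bot.current_force()[:2])
def f():
    d=np.array(bot.current_force()[:2])-F0; return -d@RN,d@RT
log=[];t=bot.current_time_s
x=-.18
bot.move_l(rp(x,0,.0015),vel=.04); print(t(),f())
while x<-.147:
    x+=.003; bot.move_l(rp(x,0,.0015),vel=.02); log.append((round(t(),2),round(x*1e3,2),*np.round(f(),1)))
    if f()[0]>8: break
while t()<42 and x<-.120:
    F=f()[0]
    if F>=12: break
    x+= .0005 if F<3 else .00025 if F<7 else .00012
    bot.move_l(rp(x,0,.0015),vel=.01); F=f()
    log.append((round(t(),2),round(x*1e3,2),*np.round(F,1),round(float(bot.current_moment()[2]),2)))
for l in log: print(*l)
bot.wait(.5); print("hold",f(),bot.current_force(),bot.current_moment(),bot.current_ee_pos(),t())
```

```text
13.9083 (np.float64(0.007216286582946398), np.float64(0.15119284554921725))
14.21 -177.0 -0.1 -0.5
14.51 -174.0 0.5 0.3
14.81 -171.0 0.4 0.4
15.11 -168.0 0.9 -0.4
15.41 -165.0 0.0 -0.2
15.71 -162.0 -0.4 -0.7
16.01 -159.0 -0.1 0.2
16.31 -156.0 1.5 0.1
16.61 -153.0 2.9 -0.0
16.91 -150.0 1.8 -1.0
17.21 -147.0 1.2 0.5
17.46 -146.5 2.4 0.5 0.02
17.71 -146.0 2.6 -0.6 0.0
17.96 -145.5 3.4 0.2 -0.08
18.21 -145.25 3.7 -0.8 -0.03
18.46 -145.0 3.7 -0.2 -0.05
18.71 -144.75 3.6 -0.7 0.05
18.96 -144.5 2.2 -1.1 -0.11
19.21 -144.0 3.7 -0.6 -0.06
19.46 -143.75 2.5 -0.4 -0.02
19.71 -143.25 3.4 0.2 -0.0
19.96 -143.0 2.8 -1.1 -0.02
20.21 -142.5 2.9 -2.0 -0.05
20.46 -142.0 2.3 -1.8 0.01
20.71 -141.5 3.0 -0.4 -0.01
20.96 -141.0 2.3 -0.8 -0.02
21.21 -140.5 3.1 -0.6 -0.01
21.46 -140.25 2.9 0.1 -0.04
21.71 -139.75 3.6 -0.8 -0.07
21.96 -139.5 3.8 0.6 0.03
22.21 -139.25 3.9 -0.1 -0.03
22.46 -139.0 2.4 -0.5 -0.02
22.71 -138.5 2.8 -0.5 -0.0
22.96 -138.0 2.5 -0.0 -0.02
23.21 -137.5 2.5 0.2 -0.04
23.46 -137.0 3.3 -0.8 -0.04
23.71 -136.75 4.0 -2.0 -0.02
23.96 -136.5 3.6 -1.2 -0.07
24.21 -136.25 3.7 -0.5 -0.0
24.46 -136.0 3.1 -0.5 -0.03
24.71 -135.75 3.0 -0.4 -0.0
24.96 -135.5 3.1 -0.1 -0.03
25.21 -135.25 4.8 -0.6 -0.03
25.46 -135.0 5.4 -1.5 -0.02
25.71 -134.75 7.0 -1.4 0.01
25.96 -134.5 7.7 -0.8 0.04
26.21 -134.38 8.0 -0.5 -0.04
26.46 -134.26 7.7 -0.3 -0.03
26.71 -134.14 8.1 -0.3 -0.05
26.96 -134.02 8.5 -0.7 0.03
27.21 -133.9 9.8 -0.9 -0.06
27.46 -133.78 10.5 0.2 0.03
27.71 -133.66 10.0 -0.2 -0.02
27.96 -133.54 10.4 -0.5 -0.04
28.21 -133.42 10.3 -0.8 0.03
28.46 -133.3 11.2 -0.4 -0.0
28.71 -133.18 11.8 -0.4 -0.04
28.96 -133.06 12.8 -0.0 -0.02
hold (np.float64(11.255848805592478), np.float64(-0.6281267233267891)) [-9.72844232  5.52720779  2.58321228] [ 1.16582281  2.01840289 -0.02859265] [ 0.54048695 -0.09816075  0.03121008] 29.4583
```

Run:
```python
from h import *
from plant import bot
def f():
    r=[]
    for _ in range(5): r.append(bot.current_force()); bot.wait(.03)
    r=np.mean(r,0); return round(float(-r[:2]@RN),2),round(float(r[2]),2)
x=-.13306;print(f())
while f()[0]<13.9 and x>-.14 and x<-.131:
    x+=.0001; bot.move_l(rp(x,0,.0015),vel=.01); print(round(x*1e3,2),f())
bot.wait(.8); print("hold",f(),bot.current_moment(),bot.current_time_s())
for n in("top","scene"):
    c=bot.read_camera(n);np.savez(n+"3.npz",**c);P=cloud(c);Z=P[...,2];hsv=cv2.cvtColor(c["color"],cv2.COLOR_RGB2HSV)
    m=(abs(Z-.072)<.012)&(hsv[...,1]<70)&(P[...,0]>.5)&(P[...,0]<.72)&(P[...,1]<0)&(P[...,1]>-.3)
    k,l,s,_=cv2.connectedComponentsWithStats(m.astype(np.uint8))
    for i in range(1,k):
        if s[i,4]<100: continue
        v,u=np.where(l==i);(a,b),r=cv2.minEnclosingCircle(plane(c,np.c_[u,v],.072)[:,:2].astype(np.float32)*1000)
        d=np.array([a,b])/1000-RC;print(n,s[i,4],round(r,1),(d@RN*1e3).round(1),(d@RT*1e3).round(1))
cv2.imwrite("pics/top3.png",cv2.resize(np.load("top3.npz")["color"][150:310,230:480,::-1],None,fx=3.2,fy=3.2,interpolation=cv2.INTER_CUBIC))
```

```text
(11.56, 2.32)
-132.96 (12.25, 2.34)
-132.86 (11.9, 2.78)
-132.76 (12.21, 2.86)
-132.66 (12.67, 3.07)
-132.56 (13.44, 3.39)
-132.46 (13.3, 3.45)
-132.36 (13.22, 3.88)
-132.26 (14.1, 3.88)
hold (14.54, 3.71) [1.44908413 2.31466998 0.02453585] 35.425
top 378 30.0 -39.1 91.2
scene 254 35.5 -44.7 88.0
```

View pics/top3.png

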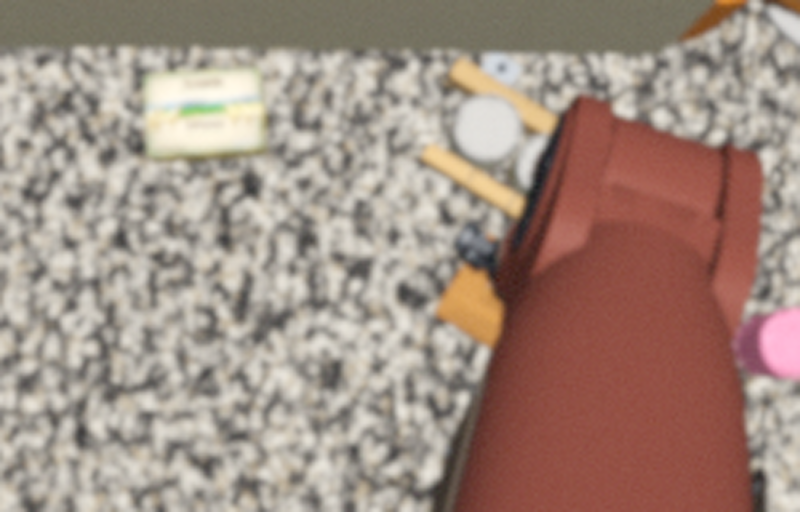

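The picture shows the visible can at crop (489,128) flush with the rail, with the bar lying against it at about 14 N. I draw back, set down, release, clear and check.

Run:
```python
from h import *
from plant import bot
bot.move_l(rp(-.145,0,.0015),vel=.01); print(bot.current_force())
bot.move_l(rp(-.187,0,.0015),vel=.04); bot.wait(.2); print(bot.current_force())
bot.move_l(rp(-.187,0,.0),vel=.01); bot.wait(.2); print(bot.current_force())
bot.gripper_open(); print(bot.current_gripper_width())
bot.move_l(rp(-.187,0,.17),vel=.12)
p=np.array([.30,.10,.3]); bot.movep(p,quat(RA+np.pi)); bot.wait(.2); print(bot.current_time_s(),bot.current_force())
c=bot.read_camera("top");P=cloud(c);Z=P[...,2];hsv=cv2.cvtColor(c["color"],cv2.COLOR_RGB2HSV)
roi=(P[...,0]>.4)&(P[...,0]<.72)&(P[...,1]<0.05)&(P[...,1]>-.33)
m=(abs(Z-.072)<.012)&(hsv[...,1]<70)&roi
k,l,s,_=cv2.connectedComponentsWithStats(m.astype(np.uint8))
for i in range(1,k):
    if s[i,4]<100: continue
    v,u=np.where(l==i);(a,b),r=cv2.minEnclosingCircle(plane(c,np.c_[u,v],.072)[:,:2].astype(np.float32)*1000)
    d=np.array([a,b])/1000-RC;print(s[i,4],round(r,1),(d@RN*1e3).round(1),(d@RT*1e3).round(1),np.median(Z[l==i]))
w=roi&(hsv[...,0]>5)&(hsv[...,0]<24)&(hsv[...,1]>70)&(abs(Z-.09)<.01)
if w.any(): d=np.median(P[w],0);print("handle",w.sum(),d,railx(d))
cv2.imwrite("pics/top4.png",cv2.resize(c["color"][150:310,230:480,::-1],None,fx=3.2,fy=3.2,interpolation=cv2.INTER_CUBIC))
```

```text
[-0.16964662 -0.03122723 -3.90975699]
[ 0.46195098  0.12274819 -3.7387537 ]
[-0.06134571 -1.29299198 -1.7439139 ]
0.08559297137342169
42.3167 [-0.66372888  0.12468295 -1.42716325]
375 29.5 -38.7 92.0 0.0701812393903547
373 29.5 -38.6 31.4 0.07021682425324083
383 29.6 -38.2 -32.7 0.07018419117510089
393 30.2 -37.9 -93.8 0.06991534045522863
handle 104 [ 0.49527443 -0.06777023  0.0897217 ] -0.18967531243613178
```

View pics/top4.png

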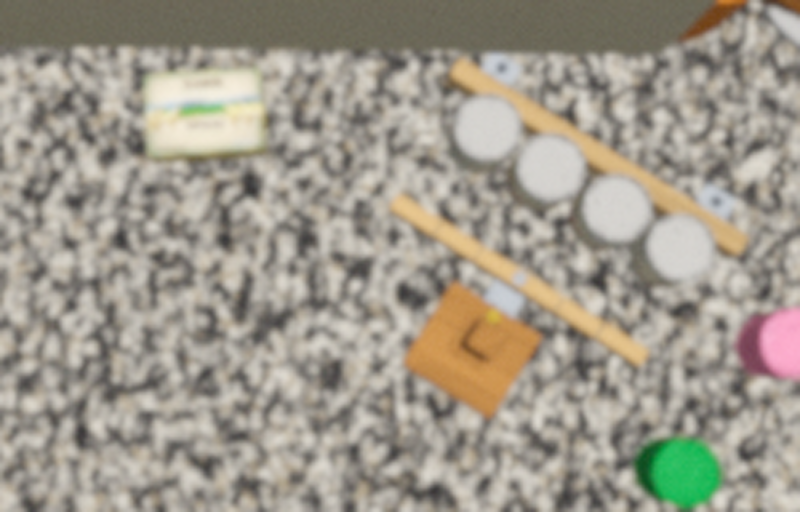

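All four cans stand in one line flush against the rail at crop (487,128), (550,168), (616,208) and (680,248). The pusher stands clear behind them with its handle about 187 mm from the rail. I am handing the job in.

```bash
python3 -c "
from plant import bot
print(bot.job_done())"
```

```text
the job is handed in; nothing more can be done
None
```

The job is handed in, with no verdict returned: all four tins stand flush against the rail after a push of about 14 N at the wrist (force on each tin not measured), and the pusher stands clear, its handle about 187 mm from the rail's mid plane.

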